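# Set the fruit slicer to thickness 6 and put its pusher in

### The job

Get the fruit slicer ready: with a fingertip, gently push its index lever up to notch 6, one click at a time, letting it rest about half a second in each notch from 4 on, and never going past 6 or forcing or pinching the lever. Then set the square pusher upright in the feed chute, lowering it gently until its flange lies fully home on the rim, and let go. Leave the other things where they are.

Things in the scene. Friction and masses are not known exactly. Their poses are not given: they have to be found in the camera images.
- slicer: white countertop fruit slicer, fixed; housing 200 (x) x 260 (y) x 100 mm high; origin under its centre; x points away from the robot, y to the left, z up. The square feed chute stands on its +y half; on top of the -y half lies the index lever over a plate with one engraved stroke for each of its notches 0 to 8 (the strokes of 0 and 6 are longer).
- index_lever: flat dark steel lever arm, its top 110 mm above the counter; origin on its vertical pivot at (35, -60, 100) mm in the slicer's frame; the arm runs 60 mm towards the robot (its own -x) and ends in the thumb post. It clicks through notches 0 to 8 and stays where left. Delicate: more than 15 N between robot and lever damages it, and so does pinching the post.
- thumb_post (a point): centre of the lever's upright round black thumb post, 14 mm across, top 140 mm above the counter, this point 122 mm. Pushed in the slicer's +y (to the chute) the notch number rises. Post centre (x, y) in the slicer's frame: notch 0 (-20, -84.5) mm, 1 (-22, -79.3), 2 (-23.5, -73.4), 3 (-24.5, -66.6), 6 (-24, -48.5). Steps are uneven, 5 to 7 mm. Starts in notch 1, 2 or 3.
- lever_pivot (a point): the lever's pivot axis, on the housing's top face, at (35, -60, 100) mm in the slicer's frame. Feel of a click: the push on the post rises within about 1 mm to 4 or 5 N, grows to 5 to 8 N over the next 2 to 3 mm, and vanishes as the post jumps ahead by itself, 2 to 4 mm, into the next notch, clear of the finger. Stop pushing there.
- chute_mouth (a point): centre of the feed chute's upper rim, at (10, 75, 160) mm in the slicer's frame; x, y, z as the slicer's. Grey square tube, 62 mm wide inside, 72 mm outside, 60 mm deep, its sides parallel to the slicer's.
- pusher: loose white square pusher, 0.17 to 0.34 kg, 91 mm tall, standing on its foot; origin under its foot. From below: square plug 56 mm wide, 45 mm tall (lowest 6 mm only 50 mm wide), square flange 74 mm wide, 6 mm thick, grip bar 44 mm (its x) by 18 mm (its y), 40 mm tall. All sides parallel to its x and y.
- pusher_mid (a point): centre of the pusher, half-way up (45.5 mm above its foot); its grip bar's middle is 25.5 mm higher. Seated, the plug is down in the chute and the flange lies on the rim: this point is then 0.5 mm above chute_mouth. Any of the four ways round will do.
- tamper: bystander: loose white round tamper, 72 mm across and 90 mm tall with a round grip; belongs to another machine. Origin under its centre.
- cup: bystander: loose steel cup, 76 mm across, 85 mm tall. Origin under its centre.
- lid: bystander: loose white jar lid, 60 mm across, 14 mm thick, lying flat. Origin under its centre.
- spoon: bystander: spoon lying on the counter to the right of the slicer, along its x. Origin under its middle.
- jar_a: bystander: yellow jar 90 mm across, 170 mm tall, at the back. Origin under its centre.
- jar_b: bystander: green jar 90 mm across, 170 mm tall, at the back. Origin under its centre.
- bottle: bystander: green bottle 68 mm across, 190 mm tall, at the back. Origin under its centre.
Things that resemble listed ones, but are neither listed nor needed, are in the scene too. What is shaped like the pusher but purple or turquoise is not meant.

How it is judged:
On the way, in this order (a step that is already met when the one before it is completed fails the run):
1. the lever clicks into notch 4 and rests there (y of thumb_post in the frame of slicer between -0.062 and -0.058 m), for 0.3 s.
2. the lever clicks into notch 5 and rests there (y of thumb_post in the frame of slicer between -0.0563 and -0.0523 m), for 0.3 s.
3. the lever clicks into notch 6 and rests there (y of thumb_post in the frame of slicer between -0.0505 and -0.0465 m), for 0.3 s.
At the end, for the whole second after the job is handed in: The lever rests in notch 6 (post within 2 mm of that notch), and the pusher stands in the chute: its centre line within 4.5 mm of the chute's, upright within 0.06 rad, its flange on the rim within 2.5 mm; the robot has let go (all of step 3 and horizontal distance between pusher_mid and chute_mouth below 0.0045 m and z of pusher_mid in the frame of chute_mouth below 0.003 m and angle between pusher_mid's own z axis and vertical below 0.06 rad); the robot touches nothing.
It fails at once if the robot and the index lever press on one another with more than 15 N (contact force between index_lever and the fingers above 15 N or contact force between index_lever and the arm above 15 N).
It fails at once if the thumb post is pinched (pressed by the fingers on two opposite sides at once) (contact force between each of index_lever_c2, index_lever_c3 and the fingers above 1 N or contact force between each of index_lever_c4, index_lever_c5 and the fingers above 1 N).
It fails at once if the lever is clicked past notch 6 (y of thumb_post in the frame of slicer above -0.044 m).
It fails at once if the pusher is dropped or rammed into the slicer (more than 60 N) (contact force between pusher and slicer above 60 N).
It fails at once if a bystander is shifted by more than 30 mm or tipped over (distance of any of tamper, cup, jar_a, jar_b, bottle, lid, spoon from where it was at the start of the episode above 0.03 m or angle between any of tamper, cup, jar_a, jar_b, bottle's own z axis and vertical above 0.4 rad).
It also fails if it takes over 72 s, if anything falls off the work surface, if the arm or the gripper's body presses on something with over 40 N, if the wrist force passes 120 N, or if a joint passes its speed limit or range.

### The arm

A 7-joint arm with a two-finger parallel gripper is mounted at the origin on the work surface. World frame = base frame: x ahead of the robot, y to its left, z up, the work surface at z = 0. Lengths are in m, angles in rad, forces in N, time in s.
With the tool pointing down it reaches from about 0.4 to 0.9 m from the base axis. Payload 5.5 kg.
Tool frame: the origin (TCP) lies between the finger pads; the fingertips stand 17 mm ahead of it and the grasp point (between the pads) lies 2 mm behind it; z points along the fingers, y is the line along which they close (so a half turn about z gives the same grasp; the last joint's range is limited). The gripper opens to 92 mm and grips with 3 to 60 N. Pads are 19 mm wide; open, the fingers measure 130 mm over their backs; the gripper's body (75 mm by 190 mm) begins 47 mm behind the grasp point.
Start: joints at [1.476, 0.501, -0.427, 1.55, 0.221, 1.138, -0.21], TCP at [0.228, -0.609, 0.244] pointing down, gripper open.
Joint ranges: [-2.88, 2.88], [-0.31, 2.03], [-1.54, 1.56], [0.2, 2.42], [-1.41, 4.55], [0.19, 2.02], [-2.57, 2.57]. Speed limits (rad/s): [2.57, 2.57, 3.14, 3.14, 3.14, 3.14, 3.14].

### API

Orientations are given as [roll, pitch, yaw] about the fixed x, y, z axes, in that order (R = Rz(yaw) Ry(pitch) Rx(roll)).
In Python, from plant import * gives the robot as it stands.
- The arm moves only by the shell command python3 -m crank 'ROWS' [FORCE]. ROWS is JSON, one flat list of numbers, 7 for each row, row after row: the shift along the tool's x, y, z in mm, then the turn, a rotation vector about the tool's x, y, z in degrees, then the finger opening in mm, from 0 to 91.8. A call has 1 to 8 rows; each row shifts and turns the commanded pose from where the row before left it, along the tool's axes as they then stand; what a row does not reach is not made up. A row lasts 1/8 s, in which the tool goes at most 62.5 mm and 10.7 degrees, less where a joint would pass 70% of its speed; a pose out of reach is approached as far as the arm can. A call is refused whole if a number of a shift passes 62.5 or a number of a turn 10.7, either way. A call with a gripper value outside its range is refused whole. The fingers move at their own pace and stop on an object; FORCE is the grip in N (left out, the last holds). Time passes only in rows, so rows that do not move let the fingers close. It gives the time, the measured TCP pose, the force, the opening and the grip force at its end, in the units of the state.
- get_obs(): the state, without advancing time (a new reading comes with each control period).
- read_camera(name): name is "side" or "top" or "wrist"; returns a dict with "image" (384x512x3 uint8, blue, green, red), "range_z" (384x512 float32, m along the optical axis (not along the pixel's ray), 0 where there is no reading), "mtx" (3x3 intrinsics, pixels), "R" (3x3) and "t" (3): a world point X has camera coordinates R X + t; the wrist camera has in their place "mount" (4x4, takes a point from camera to tool coordinates, whose origin is the TCP and whose axes are the flange's). Camera axes: x right, y down, z forward; pixel columns grow to the right and rows downward; lengths in m; the calibration is good to about 2 mm. A picture is of the moment at which its call begins: read the wrist's pose just before it.
- finish_job(): hands the job in; it is judged then, once.
Trained networks look in the newest picture that a camera, given by its name, has taken for a name from the list of things; names that differ only in an ending like _2 or _b are one class to them, and where a whole thing is asked for, a point or a joint stands for the part that bears it (a point fixed in the world has none). Each returns a list of dicts, best first, with "p" (0 to 1); they miss things now and then, are a little off and sometimes report something else, mostly with a low value. They report only what shows in the picture. A call takes as long as a camera call. They do not tell look-alikes from the thing itself.
- find_in(name, camera): "at" ([x, y, z] in m, in world coordinates, good to about 4 mm: the middle of the surface that is visible of it).
- regions_of(name, camera): "region" (384x512 bool, what is visible of it).
- landmark_of(name, camera): "at" ([x, y, z] in m, in world coordinates, good to about 4 mm: a listed point, or the origin of a listed thing).
The state is a dict: "time": time; "joint_pos": joint angles; "joint_velocities": joint speeds; "joint_torque": joint torques, N m; "eef_pos": TCP position; "eef_rot": TCP orientation; "ft_force": force on the tool from outside, world axes, zero at the start; "moment": the same for the moment, N m; "grip_width": finger opening in m; "grasp_force": force on a finger pad.
Only numpy, scipy, OpenCV 4.12 (cv2) and the standard library are available. Lean on these libraries where they do the work, as an engineer would, in place of code of your own. Each camera call takes 0.05 s, during which the arm holds its last target. There are 200 camera calls.

## Working session

There is one attempt and no reset: what is moved stays moved. The work goes in short steps, Python scripts to look and compute and a shell command to move; the robot and the scene stay as the last step left them, time stands still between calls to the robot, and variables do not carry over. Pictures are saved under pics/ and viewed, at most 10 in all, crops included, and the job is handed in when it is done.

```bash
ls; mkdir -p pics; python3 - <<'E'
from plant import *
import cv2,numpy as np
o=get_obs();print({k:np.round(v,3) for k,v in o.items()})
ims=[]
for c in("top","side"):
    r=read_camera(c);np.savez(f"{c}.npz",**r);ims.append(r["image"])
    for n in("slicer","thumb_post","lever_pivot","chute_mouth","pusher","pusher_mid","tamper","cup","lid"):
        print(c,n,[(round(float(d["p"]),2),np.round(d["at"],3).tolist()) for d in landmark_of(n,c)][:5])
cv2.imwrite("pics/a.png",cv2.resize(ims[0],(800,600)));cv2.imwrite("pics/b.png",cv2.resize(ims[1],(800,600)))
E
```

```text
pics
{'time': np.float64(0.0), 'joint_pos': array([ 1.476,  0.502, -0.427,  1.551,  0.221,  1.138, -0.21 ]), 'joint_velocities': array([-0.001, -0.001,  0.001,  0.001, -0.   ,  0.002,  0.   ]), 'joint_torque': array([ 1.0000e-03, -5.6659e+01, -5.8160e+00, -2.7911e+01, -6.9000e-02,
        3.1000e-02,  0.0000e+00]), 'eef_pos': array([ 0.227, -0.608,  0.243]), 'eef_rot': array([-3.14 , -0.   ,  0.358]), 'ft_force': array([ 0.002, -1.325, -0.503]), 'moment': array([-0.004,  0.019, -0.021]), 'grasp_force': np.float64(0.0), 'grip_width': np.float64(0.092)}
top slicer [(0.87, [0.569, -0.128, -0.002])]
top thumb_post [(0.66, [0.571, -0.054, 0.163]), (0.45, [0.551, -0.21, 0.122])]
top lever_pivot [(0.8, [0.609, -0.185, 0.099])]
top chute_mouth [(0.9, [0.572, -0.054, 0.161]), (0.23, [0.516, 0.349, 0.045])]
top pusher [(0.97, [0.304, 0.353, 0.001]), (0.72, [0.518, 0.352, -0.001]), (0.61, [0.665, 0.398, -0.001])]
top pusher_mid [(0.96, [0.658, 0.396, 0.044]), (0.94, [0.307, 0.356, 0.046]), (0.85, [0.514, 0.35, 0.044])]
top tamper [(0.88, [0.616, 0.22, 0.002]), (0.68, [0.57, -0.052, 0.163])]
top cup [(0.77, [0.442, 0.217, 0.001])]
top lid [(0.69, [0.616, 0.219, 0.002])]
side slicer [(0.74, [0.569, -0.126, 0.0]), (0.57, [0.782, -0.171, 0.002])]
side thumb_post [(0.45, [0.555, -0.212, 0.125])]
side lever_pivot [(0.75, [0.608, -0.185, 0.106]), (0.73, [0.518, 0.352, 0.001])]
side chute_mouth []
side pusher [(0.71, [0.307, 0.357, -0.001]), (0.7, [0.666, 0.393, -0.002]), (0.57, [0.517, 0.352, 0.003])]
side pusher_mid [(0.9, [0.663, 0.395, 0.047]), (0.63, [0.515, 0.355, 0.046]), (0.6, [0.306, 0.354, 0.046]), (0.23, [0.444, 0.219, -0.0])]
side tamper [(0.67, [0.621, 0.219, 0.006])]
side cup [(0.78, [0.447, 0.219, -0.001]), (0.74, [0.564, -0.128, -0.001])]
side lid [(0.73, [0.417, 0.357, -0.001])]
```

View pics/a.png

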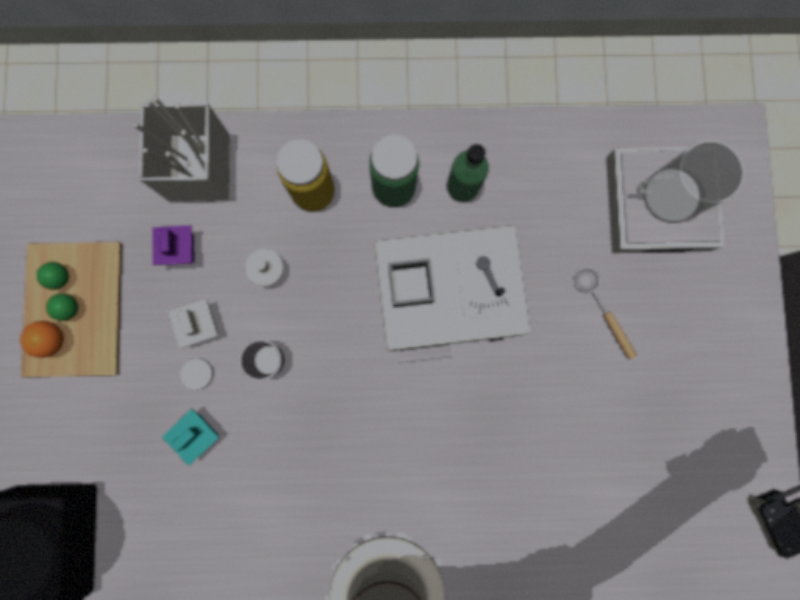

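View pics/b.png

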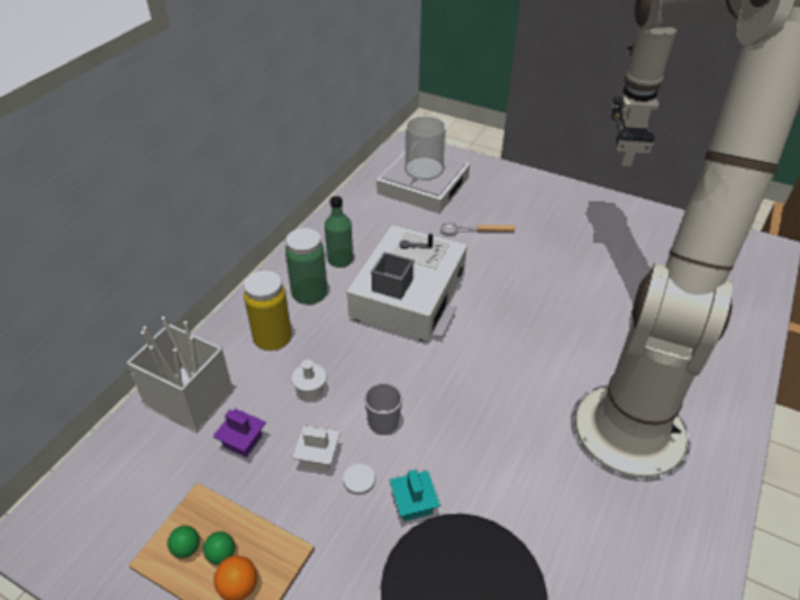

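The top view shows the white pusher at about (193,323), the chute at (411,284), and the post at (499,292). The slicer is yawed a few degrees. The purple pusher at (172,245) and turquoise one at (190,436) are decoys. Next I fit precise poses from depth.

```bash
cat > h.py <<'E'
import numpy as np,cv2
from scipy.spatial.transform import Rotation as Ro
def world(r,obs=None):
    z=r["range_z"].astype(float);v,u=np.indices(z.shape);K=r["mtx"]
    P=np.stack([(u-K[0,2])/K[0,0]*z,(v-K[1,2])/K[1,1]*z,z],-1)
    if "mount" in r:
        M=r["mount"];P=P@M[:3,:3].T+M[:3,3]
        return P@Ro.from_euler("xyz",obs["eef_rot"]).as_matrix().T+obs["eef_pos"],z>0
    return (P-r["t"])@r["R"],z>0
def rect(W,m):
    p=W[m];(c,s,a)=cv2.minAreaRect((p[:,:2]*1000).astype(np.float32))
    return np.round(c,1),np.round(s,1),round(a,2),np.round(np.median(p[:,2]),4),len(p)
E
python3 - <<'E'
from h import *
W=0
r=dict(np.load("top.npz"));W,ok=world(r)
def box(c,h,z0,z1):return ok&(abs(W[...,0]-c[0])<h)&(abs(W[...,1]-c[1])<h)&(W[...,2]>z0)&(W[...,2]<z1)
print("mtx",r["mtx"][0],"t",r["t"])
print("hous",rect(W,box((.57,-.127),.17,.09,.108)))
print("rim",rect(W,box((.572,-.054),.06,.152,.168)))
print("post",rect(W,box((.551,-.21),.04,.13,.15)))
m=box((.551,-.21),.04,.13,.15);print(W[m].round(4)[:12])
print("flange",rect(W,box((.517,.352),.06,.04,.058)))
print("grip",rect(W,box((.517,.352),.06,.08,.1)))
E
```

```text
mtx [362.93008394   0.         253.77741956] t [-0.01801951  0.5438258   1.05894802]
hous (array([ 607.5, -123.3]), array([281.6, 260.2]), 5.53, np.float64(0.099), 5917)
rim (array([569.6, -51.4]), array([72.7, 71.9]), 5.49, np.float64(0.1587), 214)
post (array([ 551.9, -206.6]), array([11.5, 11.5]), 86.11, np.float64(0.1394), 22)
[[ 0.5572 -0.2043  0.1392]
 [ 0.5571 -0.207   0.1393]
 [ 0.5573 -0.21    0.1376]
 [ 0.5572 -0.2127  0.1377]
 [ 0.5542 -0.2009  0.1418]
 [ 0.5544 -0.204   0.1401]
 [ 0.5543 -0.2067  0.1399]
 [ 0.5543 -0.2094  0.1399]
 [ 0.5543 -0.2122  0.1396]
 [ 0.552  -0.2017  0.1375]
 [ 0.5517 -0.204   0.1396]
 [ 0.5517 -0.2067  0.1396]]
flange (array([513.8, 354.7]), array([74.2, 74.4]), 18.07, np.float64(0.0501), 502)
grip (array([514. , 354.1]), array([43.9, 18.5]), 19.34, np.float64(0.0896), 112)
```

```bash
python3 -m crank '[0,0,0,0,0,7.5,0, 0,0,0,0,0,7.5,0, 36,-32,0,0,0,0,0, 36,-32,0,0,0,0,0, 36,-32,0,0,0,0,0, 36,-32,0,0,0,0,0, 36,-32,0,0,0,0,0, 36,-32,0,0,0,0,0]' 10; python3 -m crank '[36,-32,0,0,0,0,0, 36,-32,0,0,0,0,0, 36,-32,0,0,0,0,0, 0,0,0,0,0,0,0]'
cat > look.py <<'E'
import sys
from plant import *
from h import *
o=get_obs();r=read_camera("wrist");W,ok=world(r,o)
print(o["time"],np.round(o["eef_pos"],4),np.round(o["eef_rot"],4),np.round(o["ft_force"],2))
cv2.imwrite(f"pics/{sys.argv[1]}.png",r["image"]);np.savez("w.npz",W=W,ok=ok,im=r["image"])
E
python3 look.py c
```

```text
time: 2.0
eef_pos: [0.4253, -0.3959, 0.244]
eef_rot: [3.141, -0.0, 0.096]
ft_force: [1.4, -0.3, 0.5]
grip_width: 0.0162
grasp_force: 0.0
time: 2.5
eef_pos: [0.526, -0.2857, 0.2442]
eef_rot: [-3.14, -0.003, 0.104]
ft_force: [-0.7, -0.3, -0.5]
grip_width: 0.0003
grasp_force: 0.0
2.5 [ 0.526  -0.2857  0.2442] [-3.1396e+00 -2.8000e-03  1.0440e-01] [-0.71 -0.34 -0.47]
```

View pics/c.png

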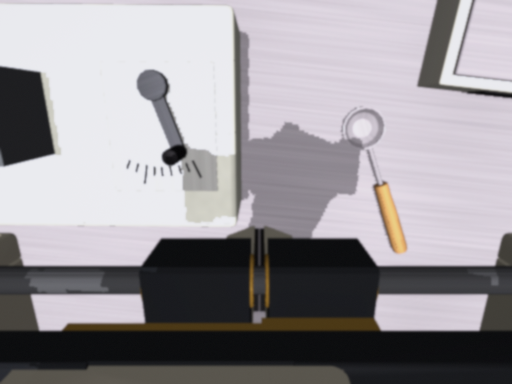

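The wrist view shows the post at (174,155), the pivot at (153,85) and the index strokes from (199,170)=0 to (128,165)=8. The post seems to be near stroke 1 or 2, so I'll measure it.

```bash
python3 - <<'E'
from h import *
d=np.load("w.npz");W=d["W"];ok=d["ok"]
def box(c,h,z0,z1):return ok&(abs(W[...,0]-c[0])<h)&(abs(W[...,1]-c[1])<h)&(W[...,2]>z0)&(W[...,2]<z1)
print("rim",rect(W,box((.572,-.054),.06,.152,.168)))
print("post",rect(W,box((.551,-.207),.03,.132,.15)))
m=box((.56,-.22),.06,.09,.107);print("top",rect(W,m))
m=box((.608,-.185),.025,.1075,.13);print("pivot",rect(W,m))
m=box((.58,-.195),.06,.107,.114);print("arm",rect(W,m))
# right edge of housing & front edge
m=box((.57,-.127),.2,.095,.105);h=cv2.convexHull((W[m][:,:2]*1000).astype(np.float32))
p=W[m]*1000
a=.096;R=np.array([[np.cos(a),np.sin(a)],[-np.sin(a),np.cos(a)]]);q=(p[:,:2]-[566.8,-127])@R.T
print(np.percentile(q,[.2,1,50,99,99.8],axis=0).round(1))
E
```

```text
rim (array([555.8, -90.4]), array([39.2,  3.5]), 3.01, np.float64(0.1554), 357)
post (array([ 552.6, -209.7]), array([13.1, 13.5]), 32.29, np.float64(0.1398), 261)
top (array([ 560. , -212.5]), array([105., 120.]), 89.99, np.float64(0.1009), 12350)
pivot (array([ 600.6, -185.9]), array([38.1, 25.8]), 8.4, np.float64(0.1118), 1020)
arm (array([ 584.6, -198.5]), array([77.8, 25.1]), 30.5, np.float64(0.1111), 1492)
[[ -98.3 -130.5]
 [ -96.3 -129.1]
 [   9.6  -29.8]
 [  96.6   91. ]
 [  98.2   98.9]]
```

```bash
python3 -m crank '[16,-17,0,0,0,0,0, 16,-17,0,0,0,0,0, 0,0,27,0,0,0,0, 0,0,27,0,0,0,0, 0,0,27,0,0,0,0, 0,0,26,0,0,0,0, 0,0,0,0,0,0,0, 0,0,0,0,0,0,0]'; cat > s.py <<'E'
from plant import *
from h import *
o=get_obs();p=o["eef_pos"]*1000-[566.8,-127,0];a=.096
print(round(float(o["time"]),3),"slicer x,y %.1f %.1f z %.1f"%(p[0]*np.cos(a)+p[1]*np.sin(a),-p[0]*np.sin(a)+p[1]*np.cos(a),p[2]+0),np.round(o["eef_rot"],3),"F",np.round(o["ft_force"],1),np.round(o["moment"],2))
E
python3 s.py
```

```text
time: 3.55
eef_pos: [0.5513, -0.2553, 0.1376]
eef_rot: [3.141, -0.001, 0.095]
ft_force: [0.5, 0.3, 0.1]
grip_width: 0.0005
grasp_force: 0.0
3.55 slicer x,y -27.7 -126.2 z 137.6 [ 3.141e+00 -1.000e-03  9.500e-02] F [0.5 0.3 0.1] [ 0.02  0.06 -0.03]
```

```bash
python3 -m crank '[4,-5,0,0,0,0,0, 0,-5,0,0,0,0,0, 0,-2,0,0,0,0,0, 0,0,0,0,0,0,0]'; python3 s.py
for i in 1 2 3 4; do python3 -m crank '[0,-1,0,0,0,0,0, 0,0,0,0,0,0,0]'>/dev/null; python3 s.py; done
```

```text
time: 4.05
eef_pos: [0.5541, -0.2415, 0.1369]
eef_rot: [3.141, -0.0, 0.097]
ft_force: [-0.1, 1.0, 0.4]
grip_width: 0.0004
grasp_force: 0.0
4.05 slicer x,y -23.7 -112.7 z 136.9 [ 3.141 -0.     0.097] F [-0.1  1.   0.4] [ 0.02  0.04 -0.05]
4.3 slicer x,y -23.8 -112.1 z 136.7 [3.142 0.    0.096] F [-0.  -0.3 -0.7] [0.01 0.05 0.05]
4.55 slicer x,y -23.8 -111.0 z 136.7 [-3.141  0.     0.096] F [ 0.1 -1.1  0.3] [-0.02  0.04 -0.  ]
4.8 slicer x,y -23.7 -109.9 z 136.8 [-3.142 -0.     0.096] F [ 0.1  0.1 -0.1] [ 0.1  -0.01 -0.01]
5.05 slicer x,y -23.7 -109.0 z 136.7 [-3.142 -0.     0.096] F [ 1.1 -0.   0.7] [ 0.   -0.02 -0.02]
```

```bash
python3 -m crank '[0,-1,0,0,0,0,0, 0,0,0,0,0,0,0]'>/dev/null; python3 s.py
python3 -m crank '[0,-1,0,0,0,0,0, 0,0,0,0,0,0,0]'>/dev/null; python3 s.py
python3 -m crank '[0,-1,0,0,0,0,0, 0,0,0,0,0,0,0]'>/dev/null; python3 s.py
python3 -m crank '[0,-1,0,0,0,0,0, 0,0,0,0,0,0,0]'>/dev/null; python3 s.py
```

```text
5.3 slicer x,y -23.7 -108.0 z 136.8 [ 3.142 -0.     0.096] F [-0.9 -0.1 -0.1] [ 0.05  0.01 -0.02]
5.55 slicer x,y -23.7 -106.9 z 136.7 [-3.142 -0.     0.096] F [ 0. -0.  0.] [ 0.06  0.04 -0.01]
5.8 slicer x,y -23.7 -106.0 z 136.8 [-3.142 -0.     0.096] F [ 0.5 -0.3  0.6] [0.02 0.05 0.02]
6.05 slicer x,y -23.8 -105.2 z 136.7 [ 3.141 -0.     0.096] F [ 0.  -0.2 -0.3] [-0.02  0.02  0.03]
```

```bash
python3 -m crank '[0,-1,0,0,0,0,0, 0,0,0,0,0,0,0]'>/dev/null; python3 s.py
python3 -m crank '[0,-1,0,0,0,0,0, 0,0,0,0,0,0,0]'>/dev/null; python3 s.py
python3 -m crank '[0,-1,0,0,0,0,0, 0,0,0,0,0,0,0]'>/dev/null; python3 s.py
```

```text
6.3 slicer x,y -23.9 -104.7 z 136.8 [ 3.141 -0.     0.096] F [-0.2 -1.8  0.3] [-0.43 -0.01  0.02]
6.55 slicer x,y -23.9 -104.3 z 136.8 [ 3.14  -0.     0.095] F [-0.1 -4.7 -0.3] [-1.06 -0.01  0.  ]
6.8 slicer x,y -24.1 -103.8 z 136.9 [ 3.14  -0.     0.095] F [ 0.2 -6.7 -1. ] [-1.33 -0.   -0.02]
```

```bash
python3 -m crank '[0,-0.5,0,0,0,0,0, 0,0,0,0,0,0,0]'>/dev/null; python3 s.py
python3 -m crank '[0,-0.5,0,0,0,0,0, 0,0,0,0,0,0,0]'>/dev/null; python3 s.py
```

```text
7.05 slicer x,y -24.2 -103.6 z 136.8 [3.139 0.    0.095] F [-0.2 -7.  -1.8] [-1.34  0.05 -0.03]
7.3 slicer x,y -24.3 -103.3 z 136.9 [3.139 0.    0.094] F [-0.8 -5.9  0. ] [-1.48  0.05  0.01]
```

```bash
python3 -m crank '[0,-0.5,0,0,0,0,0, 0,0,0,0,0,0,0]'>/dev/null; python3 s.py
python3 -m crank '[0,-0.5,0,0,0,0,0, 0,0,0,0,0,0,0]'>/dev/null; python3 s.py
python3 -m crank '[0,-0.5,0,0,0,0,0, 0,0,0,0,0,0,0]'>/dev/null; python3 s.py
```

```text
7.55 slicer x,y -24.4 -103.1 z 136.9 [3.139 0.    0.094] F [-0.3 -7.6 -1. ] [-1.59  0.04 -0.01]
7.8 slicer x,y -24.2 -100.6 z 136.8 [3.141e+00 1.000e-03 9.500e-02] F [-1.9 -2.9  1.2] [-0.66  0.36  0.04]
8.05 slicer x,y -23.9 -99.1 z 136.7 [-3.141  0.     0.096] F [-1.6 -3.2  0.8] [-0.48  0.3   0.07]
```

```bash
python3 -m crank '[0,-1,0,0,0,0,0, 0,-1,0,0,0,0,0, 0,-1,0,0,0,0,0, 0,0,0,0,0,0,0]'>/dev/null; python3 s.py
python3 -m crank '[0,-0.5,0,0,0,0,0, 0,0,0,0,0,0,0]'>/dev/null; python3 s.py
python3 -m crank '[0,-0.5,0,0,0,0,0, 0,0,0,0,0,0,0]'>/dev/null; python3 s.py
```

```text
8.55 slicer x,y -24.1 -97.9 z 136.7 [3.14  0.    0.095] F [-2.4 -6.  -0.7] [-1.17  0.26 -0.01]
8.8 slicer x,y -24.2 -97.7 z 136.7 [3.14  0.    0.095] F [-1.5 -6.5  0.5] [-1.33  0.37  0.01]
9.05 slicer x,y -24.3 -97.4 z 136.7 [3.14  0.    0.095] F [-1.4 -7.  -1. ] [-1.41  0.38  0.  ]
```

```bash
python3 -m crank '[0,-0.5,0,0,0,0,0, 0,0,0,0,0,0,0]'>/dev/null; python3 s.py
python3 -m crank '[0,-0.5,0,0,0,0,0, 0,0,0,0,0,0,0]'>/dev/null; python3 s.py
```

```text
9.3 slicer x,y -24.3 -97.2 z 136.8 [3.139 0.    0.095] F [-0.7 -6.8 -0.1] [-1.49  0.35  0.03]
9.55 slicer x,y -24.4 -96.9 z 136.8 [3.139 0.    0.094] F [-2.2 -6.5  0.1] [-1.6   0.34  0.05]
```

```bash
python3 -m crank '[0,-0.5,0,0,0,0,0, 0,0,0,0,0,0,0]'>/dev/null; python3 s.py

```

```text
9.8 slicer x,y -24.4 -96.5 z 136.8 [3.139 0.    0.094] F [-1.8 -8.1 -0.3] [-1.67  0.36  0.01]
```

```bash
python3 -m crank '[0,-0.5,0,0,0,0,0, 0,0,0,0,0,0,0]'>/dev/null; python3 s.py

```

```text
10.05 slicer x,y -24.2 -96.3 z 136.9 [ 3.138 -0.     0.094] F [-2.  -8.3 -0.8] [-1.84  0.23  0.08]
```

```bash
python3 -m crank '[0,-0.5,0,0,0,0,0, 0,0,0,0,0,0,0]'>/dev/null; python3 s.py

```

```text
10.3 slicer x,y -23.8 -93.1 z 136.8 [3.142 0.    0.096] F [-1.2 -2.6  1.3] [-0.6   0.3   0.06]
```

```bash
python3 s.py; python3 -m crank '[0,0,0,0,0,0,0, 0,0,0,0,0,0,0]'>/dev/null; python3 s.py

```

```text
10.3 slicer x,y -23.8 -93.1 z 136.8 [3.142 0.    0.096] F [-1.2 -2.6  1.3] [-0.6   0.3   0.06]
10.55 slicer x,y -23.5 -92.2 z 136.7 [-3.141 -0.     0.097] F [-1.6 -1.   0.1] [-0.29  0.22  0.02]
```

```bash
python3 -m crank '[0,-1,0,0,0,0,0, 0,-1,0,0,0,0,0, 0,-1,0,0,0,0,0, 0,-0.5,0,0,0,0,0, 0,0,0,0,0,0,0]'>/dev/null; python3 s.py
python3 -m crank '[0,-0.5,0,0,0,0,0, 0,0,0,0,0,0,0]'>/dev/null; python3 s.py
```

```text
11.175 slicer x,y -23.8 -90.9 z 136.8 [ 3.14  -0.     0.095] F [ 0.2 -5.3 -0.7] [-1.15  0.03  0.08]
11.425 slicer x,y -23.9 -90.6 z 136.8 [ 3.14  -0.     0.095] F [-0.4 -5.8  0.1] [-1.24  0.01  0.04]
```

```bash
python3 -m crank '[0,-0.5,0,0,0,0,0, 0,0,0,0,0,0,0]'>/dev/null; python3 s.py

```

```text
11.675 slicer x,y -23.9 -90.2 z 136.8 [ 3.14  -0.     0.095] F [-0.7 -6.3 -0.1] [-1.27  0.04  0.03]
```

```bash
python3 -m crank '[0,-0.5,0,0,0,0,0, 0,0,0,0,0,0,0]'>/dev/null; python3 s.py

```

```text
11.925 slicer x,y -24.0 -89.9 z 136.8 [ 3.14  -0.     0.095] F [ 0.2 -6.5 -1.6] [-1.34  0.08 -0.  ]
```

```bash
python3 -m crank '[0,-0.5,0,0,0,0,0, 0,0,0,0,0,0,0]'>/dev/null; python3 s.py

```

```text
12.175 slicer x,y -24.1 -89.6 z 136.8 [ 3.139 -0.     0.095] F [-1.4 -7.4 -0.8] [-1.45  0.12  0.01]
```

```bash
python3 -m crank '[0,-0.5,0,0,0,0,0, 0,0,0,0,0,0,0]'>/dev/null; python3 s.py

```

```text
12.425 slicer x,y -24.1 -89.1 z 136.9 [ 3.139 -0.     0.094] F [-0.9 -6.7 -0.7] [-1.37  0.23  0.07]
```

```bash
python3 -m crank '[0,-0.5,0,0,0,0,0, 0,0,0,0,0,0,0]'>/dev/null; python3 s.py

```

```text
12.675 slicer x,y -24.1 -89.2 z 137.0 [ 3.139 -0.     0.094] F [-0.8 -8.7 -0.6] [-1.67  0.08  0.01]
```

```bash
python3 -m crank '[0,-0.3,0,0,0,0,0, 0,0,0,0,0,0,0]'>/dev/null; python3 s.py

```

```text
12.925 slicer x,y -23.8 -87.6 z 136.9 [ 3.14  -0.     0.095] F [-0.8 -2.9  0.6] [-0.78  0.27  0.05]
```

```bash
python3 -m crank '[0,2,0,0,0,0,0, 0,0,0,0,0,0,0, 0,0,0,0,0,0,0, 0,0,0,0,0,0,0]'>/dev/null; python3 s.py
python3 -m crank '[0,0,0,0,0,0,0]'>/dev/null; python3 - <<'E'
from plant import *
from h import *
o=get_obs()
for c in("side","wrist"):
    r=read_camera(c);W,ok=world(r,o);cv2.imwrite(f"pics/d_{c}.png",r["image"])
    m=ok&(abs(W[...,0]-.555)<.03)&(abs(W[...,1]+.195)<.03)&(W[...,2]>.132)&(W[...,2]<.145)
    print(c,m.sum(), rect(W,m) if m.sum()>4 else 0,[(round(float(d["p"]),2),np.round(d["at"],3)) for d in landmark_of("thumb_post",c)][:3])
E
```

```text
13.425 slicer x,y -23.5 -87.6 z 136.7 [-3.141 -0.     0.097] F [-0.2 -0.5  0. ] [ 0.03 -0.   -0.1 ]
side 4 0 [(0.55, array([ 0.548, -0.192,  0.123]))]
wrist 290 (array([ 561.1, -212. ]), array([ 3.6, 26. ]), 5.79, np.float64(0.1357), 290) [(0.91, array([ 0.548, -0.195,  0.118])), (0.71, array([ 0.606, -0.184,  0.097]))]
```

```bash
python3 - <<'E'
import cv2,numpy as np
a=cv2.imread("pics/d_wrist.png");b=cv2.imread("pics/d_side.png")[130:230,220:320]
cv2.imwrite("pics/e.png",np.hstack([cv2.resize(a,(480,360)),cv2.resize(b,(320,360),interpolation=2)]))
E
```

```text
(no output)
```

View pics/e.png

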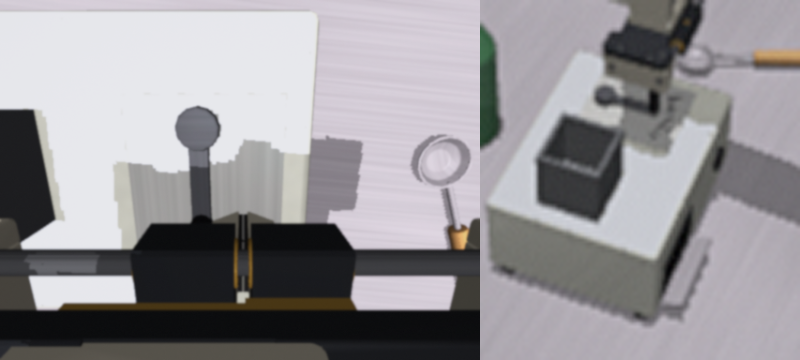

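The wrist view shows the pivot at (197,128) and the arm running down to (202,218), nearly parallel to the slicer's x. I'll measure the lever angle from depth.

```bash
cat > ang.py <<'E'
from plant import *
from h import *
o=get_obs();r=read_camera("wrist");W,ok=world(r,o)
a=.096;d=W-[.5668,-.127,0];X=(d[...,0]*np.cos(a)+d[...,1]*np.sin(a))*1000;Y=(-d[...,0]*np.sin(a)+d[...,1]*np.cos(a))*1000
g=r["image"].astype(float).mean(-1)
m0=ok&(abs(W[...,2]-.11)<.006)&(g<130)&(abs(Y+60)<25)
xs=[];ys=[]
for x in range(-14,18,3):
    m=m0&(abs(X-x)<1.5)
    if m.sum()>5: xs.append(x);ys.append((Y[m].min()+Y[m].max())/2)
print(np.c_[xs,ys].round(1).tolist());k,c=np.polyfit(xs,ys,1)
m=m0&(X>27)&(X<50);print("pivot disk",(X[m].min()+X[m].max())/2,(Y[m].min()+Y[m].max())/2)
print("angle deg",np.degrees(np.arctan(k)),"y at pivot",k*35+c,"y at -24",k*-24+c,o["time"])
E
python3 ang.py
```

```text
[[-14.0, -61.8], [-11.0, -61.5], [-8.0, -61.5], [-5.0, -61.6], [-2.0, -61.7], [1.0, -61.5], [4.0, -61.6], [7.0, -61.7], [10.0, -61.8], [13.0, -62.1], [16.0, -62.2]]
pivot disk 37.09111519434689 -61.86662903724058
angle deg -0.9221590922619657 y at pivot -62.28895368160532 y at -24 -61.33928364857798 13.75
```

```bash
python3 -m crank '[0,-1,0,0,0,0,0, 0,-1,0,0,0,0,0, 0,-1,0,0,0,0,0, 0,-1,0,0,0,0,0, 0,-1,0,0,0,0,0, 0,0,0,0,0,0,0]'>/dev/null; python3 s.py
python3 -m crank '[0,-0.5,0,0,0,0,0, 0,0,0,0,0,0,0]'>/dev/null; python3 s.py
```

```text
14.55 slicer x,y -23.9 -84.7 z 136.9 [ 3.14  -0.     0.095] F [ 1.3 -5.3 -1. ] [-0.96 -0.1   0.01]
14.8 slicer x,y -23.9 -84.4 z 136.9 [ 3.14  -0.     0.095] F [ 0.9 -5.9 -0.5] [-1.22 -0.11 -0.  ]
```

```bash
python3 -m crank '[0,-0.5,0,0,0,0,0, 0,0,0,0,0,0,0]'>/dev/null; python3 s.py

```

```text
15.05 slicer x,y -23.9 -84.1 z 136.9 [ 3.14  -0.     0.095] F [ 1.2 -6.4 -1.3] [-1.24 -0.15  0.04]
```

```bash
python3 -m crank '[0,-0.5,0,0,0,0,0, 0,0,0,0,0,0,0]'>/dev/null; python3 s.py

```

```text
15.3 slicer x,y -24.0 -83.8 z 136.9 [ 3.139 -0.     0.095] F [ 0.8 -7.5 -1.6] [-1.38 -0.2  -0.03]
```

```bash
python3 -m crank '[0,-0.5,0,0,0,0,0, 0,0,0,0,0,0,0]'>/dev/null; python3 s.py

```

```text
15.55 slicer x,y -24.1 -83.4 z 136.9 [ 3.139 -0.     0.094] F [ 0.9 -7.4 -1.3] [-1.45 -0.08  0.05]
```

```bash
python3 -m crank '[0,-0.3,0,0,0,0,0, 0,0,0,0,0,0,0]'>/dev/null; python3 s.py

```

```text
15.8 slicer x,y -24.2 -83.5 z 136.9 [ 3.139 -0.     0.094] F [-0.1 -6.2 -0.6] [-1.56 -0.08  0.06]
```

```bash
python3 -m crank '[0,-0.4,0,0,0,0,0, 0,0,0,0,0,0,0]'>/dev/null; python3 s.py

```

```text
16.05 slicer x,y -24.2 -83.0 z 137.0 [3.139 0.    0.094] F [ 0.5 -8.2  0.2] [-1.69  0.03  0.04]
```

```bash
python3 -m crank '[0,-0.3,0,0,0,0,0, 0,0,0,0,0,0,0]'>/dev/null; python3 s.py

```

```text
16.3 slicer x,y -24.1 -81.9 z 137.0 [3.14  0.    0.094] F [ 0.  -2.7  0.5] [-0.75  0.14  0.05]
```

Clicked into notch 5. I'll back off, rest and check.

```bash
python3 -m crank '[0,2,0,0,0,0,0, 0,0,0,0,0,0,0, 0,0,0,0,0,0,0, 0,0,0,0,0,0,0, 0,0,0,0,0,0,0]'>/dev/null; python3 s.py; python3 ang.py
```

```text
16.925 slicer x,y -23.7 -82.0 z 136.7 [-3.141 -0.     0.096] F [-0.5 -0.1  0.5] [ 0.03  0.02 -0.03]
[[-14.0, -56.8], [-11.0, -57.4], [-8.0, -57.6], [-5.0, -57.8], [-2.0, -58.0], [1.0, -58.4], [4.0, -58.6], [7.0, -58.9], [10.0, -59.2], [13.0, -59.6], [16.0, -60.3]]
pivot disk 37.09456178827827 -62.031003721950555
angle deg -5.827030514297092 y at pivot -61.88415035318454 y at -24 -55.863025843873665 16.925
```

```bash
python3 -m crank '[0,-1,0,0,0,0,0, 0,-1,0,0,0,0,0, 0,-1,0,0,0,0,0, 0,-1,0,0,0,0,0, 0,-1,0,0,0,0,0, 0,0,0,0,0,0,0]'>/dev/null; python3 s.py
python3 -m crank '[0,-0.5,0,0,0,0,0, 0,0,0,0,0,0,0]'>/dev/null; python3 s.py
```

```text
17.725 slicer x,y -23.8 -79.0 z 136.9 [ 3.14e+00 -1.00e-03  9.50e-02] F [ 0.  -4.8 -0.8] [-1.05 -0.24 -0.02]
17.975 slicer x,y -23.8 -78.8 z 136.9 [ 3.139e+00 -1.000e-03  9.500e-02] F [ 1.2 -6.2 -2.2] [-1.2  -0.25 -0.03]
```

```bash
python3 -m crank '[0,-0.5,0,0,0,0,0, 0,0,0,0,0,0,0]'>/dev/null; python3 s.py

```

```text
18.225 slicer x,y -23.8 -78.6 z 136.9 [ 3.139e+00 -1.000e-03  9.400e-02] F [ 0.9 -6.2 -2.5] [-1.33 -0.29  0.01]
```

```bash
python3 -m crank '[0,-0.5,0,0,0,0,0, 0,0,0,0,0,0,0]'>/dev/null; python3 s.py

```

```text
18.475 slicer x,y -23.9 -78.3 z 136.9 [ 3.139e+00 -1.000e-03  9.400e-02] F [ 1.6 -5.7 -2.4] [-1.43 -0.29 -0.02]
```

```bash
python3 -m crank '[0,-0.4,0,0,0,0,0, 0,0,0,0,0,0,0]'>/dev/null; python3 s.py

```

```text
18.725 slicer x,y -24.0 -77.6 z 137.0 [ 3.139 -0.     0.095] F [ 0.2 -6.4 -0.5] [-1.37 -0.05 -0.  ]
```

```bash
python3 -m crank '[0,-0.3,0,0,0,0,0, 0,0,0,0,0,0,0]'>/dev/null; python3 s.py

```

```text
18.975 slicer x,y -24.0 -75.5 z 136.8 [3.141 0.    0.095] F [ 0.  -3.3  1. ] [-0.55  0.08 -0.03]
```

Clicked into notch 6. I'll retreat and check.

```bash
python3 -m crank '[0,4,0,0,0,0,0, 0,3,0,0,0,0,0, 0,0,0,0,0,0,0, 0,0,0,0,0,0,0, 0,0,0,0,0,0,0]'>/dev/null; python3 s.py; python3 ang.py
```

```text
19.6 slicer x,y -23.7 -81.8 z 136.7 [-3.141 -0.     0.096] F [-0.2 -0.8 -0.4] [ 0.05  0.04 -0.01]
[[-14.0, -51.9], [-11.0, -52.7], [-8.0, -53.4], [-5.0, -53.7], [-2.0, -54.4], [1.0, -55.1], [4.0, -55.4], [7.0, -56.1], [10.0, -56.7], [13.0, -57.4], [16.0, -58.2]]
pivot disk 36.92970853955454 -62.064895966280574
angle deg -11.273673913423524 y at pivot -61.7815063722428 y at -24 -50.02033198979919 19.6
```

Notch 6 is confirmed by the 11.3° lever angle. Next I rise and look at the chute from the wrist.

```bash
python3 -m crank '[0,0,-45,0,0,0,0, 0,0,-50,0,0,0,0, 0,0,-45,0,0,0,60, -9,-39,0,0,0,0,60, -9,-39,0,0,0,0,60, -9,-39,0,0,0,0,60, -9,-39,0,0,0,0,60, 0,0,0,0,0,0,60]'>/dev/null; python3 -m crank '[0,0,0,0,0,0,60]'; python3 look.py f; python3 - <<'E'
from h import *
d=np.load("w.npz");W=d["W"];ok=d["ok"]
def box(c,h,z0,z1):return ok&(abs(W[...,0]-c[0])<h)&(abs(W[...,1]-c[1])<h)&(W[...,2]>z0)&(W[...,2]<z1)
print("rim",rect(W,box((.57,-.052),.06,.155,.166)))
print("post",rect(W,box((.547,-.177),.03,.132,.15)))
E
```

```text
time: 20.78
eef_pos: [0.5004, -0.0598, 0.2769]
eef_rot: [3.141, -0.0, 0.096]
ft_force: [0.2, -1.1, -0.6]
grip_width: 0.0589
grasp_force: 0.0
20.775 [ 0.5004 -0.0598  0.2769] [ 3.1407e+00 -5.0000e-04  9.6000e-02] [ 0.17 -1.11 -0.64]
rim (array([569.4, -52.5]), array([71.8, 72.4]), 5.61, np.float64(0.1601), 2390)
post (array([ 547.7, -178.2]), array([13. , 13.2]), 6.64, np.float64(0.1396), 219)
```

View pics/f.png

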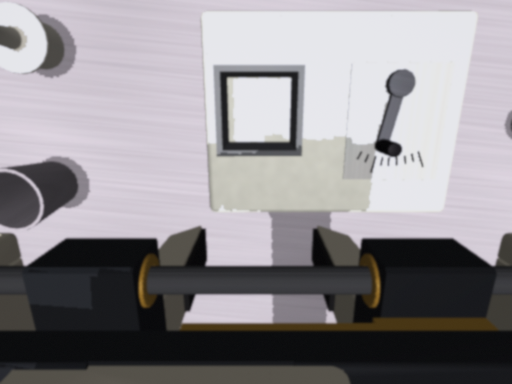

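The wrist view shows the chute rim centred at about (260,110) and the lever's post at (388,148), on the long stroke of notch 6. Next I move to the pusher.

```bash
python3 -m crank '[0,0,0,0,0,-6.5,60, 0,0,0,0,0,-6.5,60, 10.5,-48.5,0,0,0,0,60, 10.5,-48.5,0,0,0,0,60, 10.5,-48.5,0,0,0,0,60, 10.5,-48.5,0,0,0,0,60, 10.5,-48.5,0,0,0,0,60, 10.5,-48.5,0,0,0,0,60]'>/dev/null; python3 -m crank '[10.5,-48.5,0,0,0,0,60, 10.5,-48.5,0,0,0,0,60, 0,0,0,0,0,0,60, 0,0,0,0,0,0,60]'; python3 look.py g; python3 - <<'E'
from h import *
d=np.load("w.npz");W=d["W"];ok=d["ok"]
def box(c,h,z0,z1):return ok&(abs(W[...,0]-c[0])<h)&(abs(W[...,1]-c[1])<h)&(W[...,2]>z0)&(W[...,2]<z1)
print("flange",rect(W,box((.514,.354),.06,.045,.055)))
print("grip",rect(W,box((.514,.354),.04,.086,.096)))
E
```

```text
time: 22.32
eef_pos: [0.4576, 0.3342, 0.2761]
eef_rot: [3.141, 0.001, 0.321]
ft_force: [0.4, -0.5, -0.4]
grip_width: 0.06
grasp_force: 0.0
22.325 [0.4576 0.3342 0.2761] [3.1409e+00 1.1000e-03 3.2140e-01] [ 0.43 -0.48 -0.43]
flange (array([513.6, 353.9]), array([73.7, 74.3]), 18.43, np.float64(0.0511), 3443)
grip (array([513.3, 353.9]), array([42.7, 17. ]), 18.47, np.float64(0.0909), 720)
```

View pics/g.png

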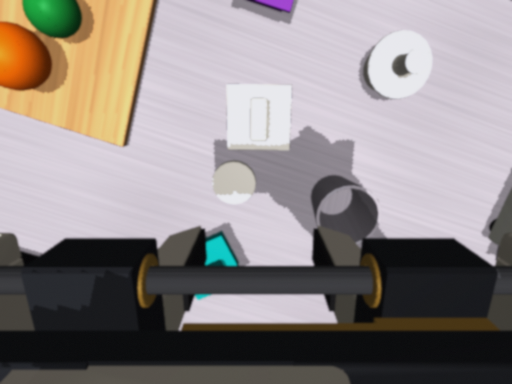

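The wrist view shows the white pusher at about (259,117), upright and aligned with the tool, with its bar along tool x. I approach and grasp.

```bash
python3 -m crank '[30,-0.5,0,0,0,0,60, 29,-0.5,0,0,0,0,60, 0,0,50,0,0,0,60, 0,0,50,0,0,0,60, 0,0,40,0,0,0,60, 0,0,30,0,0,0,60, 0,0,21,0,0,0,60, 0,0,10,0,0,0,60]' ; python3 -m crank '[0,0,0,0,0,0,60, 0,0,0,0,0,0,60]'; python3 - <<'E'
from plant import *
from h import *
o=get_obs();print(np.round(Ro.from_euler("xyz",o["eef_rot"]).as_matrix().T@(np.array([513.5,353.9,75])-o["eef_pos"]*1000),1))
E
```

```text
time: 23.38
eef_pos: [0.5129, 0.3536, 0.0747]
eef_rot: [3.141, 0.001, 0.321]
ft_force: [0.5, -0.5, 0.1]
grip_width: 0.06
grasp_force: 0.0
time: 23.62
eef_pos: [0.5132, 0.3557, 0.077]
eef_rot: [-3.141, -0.002, 0.323]
ft_force: [-0.1, 0.4, -0.2]
grip_width: 0.0603
grasp_force: 0.0
[-0.2  1.8  2. ]
```

```bash
python3 -m crank '[0,1.5,1.5,0,0,0,60, 0,0,0,0,0,0,0, 0,0,0,0,0,0,0, 0,0,0,0,0,0,0, 0,0,0,0,0,0,0, 0,0,0,0,0,0,0, 0,0,0,0,0,0,0]' 30;  python3 -m crank '[0,0,-5,0,0,0,0, 0,0,-15,0,0,0,0, 0,0,0,0,0,0,0]'
```

```text
time: 24.5
eef_pos: [0.5128, 0.3536, 0.0741]
eef_rot: [3.141, 0.0, 0.323]
ft_force: [0.2, 0.8, 0.1]
grip_width: 0.0175
grasp_force: 30.0
time: 24.88
eef_pos: [0.5139, 0.3547, 0.0962]
eef_rot: [-3.141, -0.003, 0.323]
ft_force: [0.1, -0.1, -2.1]
grip_width: 0.0177
grasp_force: 30.0
```

```bash
python3 -m crank '[0,0,-40,0,0,0,0, 0,0,-50,0,0,0,0, 0,0,-50,0,0,6.5,0, 0,0,-40,0,0,6.5,0, 1.6,30,0,0,0,0,0, 1.6,40,0,0,0,0,0, 1.6,45,0,0,0,0,0, 1.6,45,0,0,0,0,0]' ; python3 -m crank '[1.6,45,0,0,0,0,0, 1.6,45,0,0,0,0,0, 1.6,45,0,0,0,0,0, 1.6,45,0,0,0,0,0, 1.6,40,0,0,0,0,0, 1.6,29.4,0,0,0,0,0, 0,0,0,0,0,0,0, 0,0,0,0,0,0,0]'; cat > t.py <<'E'
from plant import *
from h import *
o=get_obs();R=Ro.from_euler("xyz",o["eef_rot"]).as_matrix()
print("tool delta",np.round(R.T@(np.array([568.6,-52.1,189.1])-o["eef_pos"]*1000),1),"z axis",R[:,2].round(4),"yaw",o["eef_rot"][2].round(4),"F",np.round(o["ft_force"],1),np.round(o["moment"],2))
E
python3 t.py
```

```text
time: 25.88
eef_pos: [0.5344, 0.1937, 0.2744]
eef_rot: [3.141, -0.0, 0.097]
ft_force: [1.3, -0.5, -2.3]
grip_width: 0.018
grasp_force: 30.0
time: 26.88
eef_pos: [0.5678, -0.0511, 0.2743]
eef_rot: [-3.141, -0.0, 0.097]
ft_force: [-0.3, 0.0, -1.2]
grip_width: 0.0182
grasp_force: 30.0
tool delta [ 0.6  1.1 85.2] z axis [ 1.e-04  8.e-04 -1.e+00] yaw 0.0968 F [-0.3  0.  -1.2] [ 0.12 -0.01  0.01]
```

```bash
python3 -m crank '[0.6,1,18,0,0,0,0, 0,0,15,0,0,0,0, 0,0,0,0,0,0,0, 0,0,0,0,0,0,0]'>/dev/null; python3 t.py; python3 - <<'E'
from plant import *
from h import *
for c in("top","side"):
    r=read_camera(c);W,ok=world(r)
    m=ok&(abs(W[...,0]-.57)<.06)&(abs(W[...,1]+.052)<.06)&(W[...,2]>.2)&(W[...,2]<.225)
    print(c,m.sum(),[(round(float(d["p"]),2),np.round(d["at"],3)) for d in landmark_of("pusher_mid",c)][:4])
    if c=="side": cv2.imwrite("pics/s.png",cv2.resize(r["image"][90:240,190:340],(600,600),interpolation=2))
E
```

```text
tool delta [-0.  -0.7 51.9] z axis [-4.e-04  3.e-04 -1.e+00] yaw 0.0966 F [ 0.7  0.4 -1.1] [ 0.01  0.   -0.03]
top 15 [(0.77, array([0.657, 0.395, 0.044])), (0.63, array([0.303, 0.354, 0.049])), (0.57, array([0.418, 0.358, 0.   ]))]
side 232 [(0.87, array([0.305, 0.35 , 0.048])), (0.85, array([ 0.569, -0.053,  0.213])), (0.84, array([0.66 , 0.393, 0.05 ]))]
```

View pics/s.png

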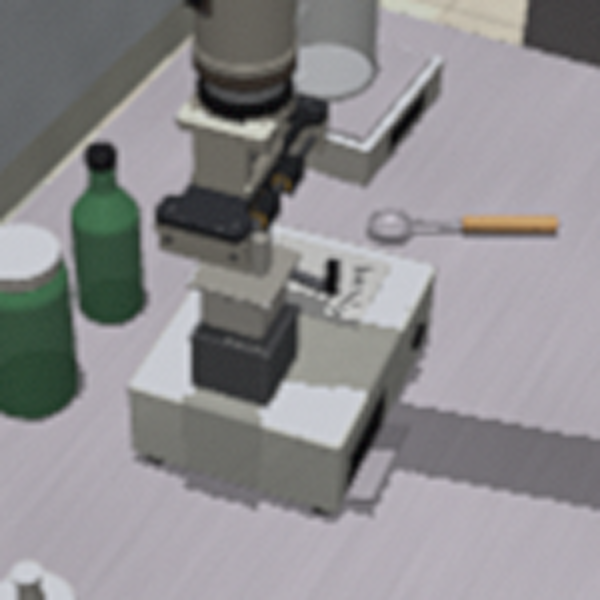

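The crop shows the pusher upright over the chute, with its plug at about (235,310) above the rim. I lower it slowly.

```bash
python3 -m crank '[0,-0.4,3,0,0,0,0, 0,0,3,0,0,0,0, 0,0,3,0,0,0,0, 0,0,3,0,0,0,0, 0,0,0,0,0,0,0]'>/dev/null; python3 t.py
python3 -m crank '[0,0,3,0,0,0,0, 0,0,3,0,0,0,0, 0,0,0,0,0,0,0]'>/dev/null; python3 t.py
```

```text
tool delta [ 0.2 -0.7 39.7] z axis [-7.e-04  1.e-04 -1.e+00] yaw 0.096 F [ 0.1 -0.5 -2. ] [ 0.05 -0.04  0.  ]
tool delta [ 0.2 -0.7 33.8] z axis [-6.e-04  1.e-04 -1.e+00] yaw 0.0961 F [ 0.4 -0.2 -2.2] [-0.01 -0.03 -0.02]
```

No contact and the plug is inside, so I continue.

```bash
python3 -m crank '[0,0,4,0,0,0,0, 0,0,4,0,0,0,0, 0,0,4,0,0,0,0, 0,0,0,0,0,0,0]'>/dev/null; python3 t.py
python3 -m crank '[0,0,4,0,0,0,0, 0,0,4,0,0,0,0, 0,0,4,0,0,0,0, 0,0,0,0,0,0,0]'>/dev/null; python3 t.py
python3 -m crank '[0,0,2,0,0,0,0, 0,0,2,0,0,0,0, 0,0,2,0,0,0,0, 0,0,0,0,0,0,0]'>/dev/null; python3 t.py
```

```text
tool delta [ 0.3 -0.7 21.6] z axis [-9.e-04  2.e-04 -1.e+00] yaw 0.0961 F [-0.3 -0.7 -1.4] [0.01 0.06 0.04]
tool delta [ 0.3 -0.7  9.6] z axis [-8.e-04  1.e-04 -1.e+00] yaw 0.0961 F [-0.3  0.1 -1.8] [ 0.04 -0.02 -0.01]
tool delta [ 0.1 -0.7  3.9] z axis [-3.e-04  0.e+00 -1.e+00] yaw 0.096 F [ 0.3 -0.1 -2.2] [ 0.02 -0.02 -0.04]
```

```bash
python3 -m crank '[0,0,1,0,0,0,0, 0,0,1,0,0,0,0, 0,0,1,0,0,0,0, 0,0,0,0,0,0,0]'>/dev/null; python3 t.py
python3 -m crank '[0,0,0.5,0,0,0,0, 0,0,0.5,0,0,0,0, 0,0,0,0,0,0,0]'>/dev/null; python3 t.py
python3 -m crank '[0,0,0.5,0,0,0,0, 0,0,0,0,0,0,0]'>/dev/null; python3 t.py
```

```text
tool delta [ 0.  -0.7  1. ] z axis [-2.e-04  0.e+00 -1.e+00] yaw 0.096 F [-0.3  0.2 -2.5] [-0.01 -0.03  0.02]
tool delta [ 0.  -0.7  0.1] z axis [-1.e-04 -0.e+00 -1.e+00] yaw 0.096 F [-0.4 -0.5 -2.2] [ 0.04  0.01 -0.02]
tool delta [-0.1 -0.7  0. ] z axis [ 3.e-04 -2.e-04 -1.e+00] yaw 0.0961 F [-0.7 -0.4  1.5] [0.05 0.43 0.03]
```

```bash
python3 -m crank '[0,0,0.5,0,0,0,0, 0,0,0.5,0,0,0,0, 0,0,0,0,0,0,0]'>/dev/null; python3 t.py
python3 -m crank '[0,0,0,0,0,0,19, 0,0,0,0,0,0,24, 0,0,0,0,0,0,34, 0,0,0,0,0,0,50, 0,0,0,0,0,0,50]'; python3 -m crank '[0,0,-10,0,0,0,50, 0,0,-30,0,0,0,50, 0,0,-45,0,0,0,50, -30,0,0,0,0,0,50, -30,0,0,0,0,0,50, 0,0,0,0,0,0,50, 0,0,0,0,0,0,50]'
python3 look.py h; python3 - <<'E'
from h import *
d=np.load("w.npz");W=d["W"];ok=d["ok"]
def box(c,h,z0,z1):return ok&(abs(W[...,0]-c[0])<h)&(abs(W[...,1]-c[1])<h)&(W[...,2]>z0)&(W[...,2]<z1)
m=box((.569,-.052),.05,.155,.172);print("flange",rect(W,m));p=W[m];print("plane",np.linalg.lstsq(np.c_[p[:,:2],np.ones(len(p))],p[:,2],rcond=None)[0].round(4))
print("grip",rect(W,box((.569,-.052),.05,.195,.215)))
print("post",rect(W,box((.547,-.177),.03,.132,.15)))
E
```

```text
tool delta [-0.1 -0.8 -0.1] z axis [ 4.e-04 -8.e-04 -1.e+00] yaw 0.0959 F [-5.4 -1.1  9.7] [ 0.26  1.04 -0.01]
time: 32.2
eef_pos: [0.5687, -0.0528, 0.1876]
eef_rot: [-3.141, 0.0, 0.096]
ft_force: [-0.6, 0.3, 0.3]
grip_width: 0.0477
grasp_force: 0.0
time: 33.08
eef_pos: [0.5098, -0.0587, 0.2735]
eef_rot: [3.141, -0.002, 0.096]
ft_force: [0.2, 0.3, -0.3]
grip_width: 0.0501
grasp_force: 0.0
33.075 [ 0.5098 -0.0587  0.2735] [ 3.141e+00 -1.700e-03  9.590e-02] [ 0.21  0.28 -0.31]
flange (array([569.4, -52.3]), array([73.2, 74.2]), 5.61, np.float64(0.1662), 7081)
plane [-0.0002  0.001   0.1663]
grip (array([569.7, -52.1]), array([43.1, 17.8]), 6.09, np.float64(0.2059), 1731)
post (array([ 547.8, -177.9]), array([12.9, 13.3]), 4.24, np.float64(0.1395), 222)
```

View pics/h.png

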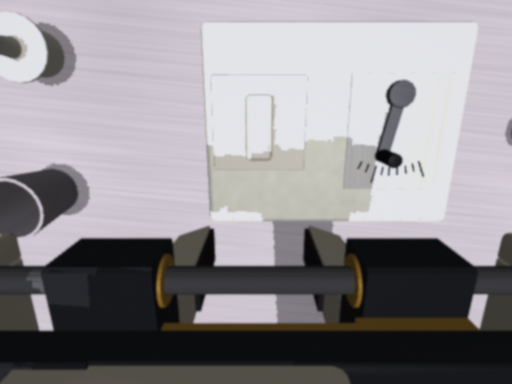

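The pusher's flange at about (259,122) lies flat on the rim (top at 166 mm) and is centred within 0.5 mm. The lever's post at (389,158) is still at notch 6, so I hand the job in.

```bash
python3 -c "
from plant import *
print(finish_job())"
```

```text
the job is handed in; nothing more can be done
None
```

The lever rests in notch 6, the pusher is seated in the chute with its flange flat on the rim, and the gripper is clear. I handed the job in at about 33 s; it returned no verdict.

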